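# Slide the tiffin past its spring stop

### The job

Put the round tiffin away in its slide-in holder without gripping or lifting it: press the flat spring bar down with a fingertip, keep it held down while you push the tiffin over the two stop pegs, and push on until the tiffin rests against the end wall. Then let go of the bar so that the pegs spring up again behind the tiffin, and leave the robot clear of everything. Leave the other things on the counter alone.

Things in the scene. Friction and masses are not known exactly. Their poses are not given: they have to be found in the camera images.
- dock: Low slide-in holder fixed to the counter, aluminium with wooden runners, 148 mm wide (its x), 350 mm long (its y). Origin on the counter, on the centre line, midway between the two stop pegs; z up. Its +y is the direction in which the tiffin is pushed. Open loading end at y = -215 mm. Side fences 34 mm high, inner faces at x = +-68 mm; inside them wooden runners, tops 18 mm above the counter.
- end_wall (a point): Middle of the inner face of the end wall (y = +127 mm of the holder), at runner height. The wall is 42 mm high. Resting against it the tiffin has its centre at y = +62 mm of the holder.
- trench (a point): Floor of the open trench between the runners (3 mm above the counter), on the centre line at the loading end. The trench is 72 mm wide (runners begin at x = +-36 mm), runs the whole length of the holder, and the spring bar lies in it.
- stop_bar (a joint): Flat steel spring bar carrying the stop pegs, one rigid part that moves straight down, wherever along it one presses. 0 = up, 0.010 m = fully down; springs up when let go (about 2 N, 3 N fully down). 48 mm wide, on the holder's centre line from y = -215 to +20 mm (partly under the tiffin); its top is 16 mm above the counter when up, 6 mm fully down.
- pegs (a point): Midway between the tops of the two stop pegs (10 mm diameter, at x = +-42 mm, y = 0 of the holder); moves with the bar. Up, they stand 6 mm above the runners and block the tiffin; with the bar down by more than 6.5 mm they are out of its way. A fingertip can slide along the bar between them while holding it down.
- bar_end (a point): Point on the top of the spring bar at its end in the loading end of the holder, on the centre line (y = -215 mm of the holder); moves with the bar.
- tiffin_mid (a point): Centre of the tiffin, half-way up on its axis: a round closed aluminium tin, 130 mm in diameter, 42 mm high, 0.7 to 1 kg, wire clamp handle folded flat on the lid (7 mm above it). It stands on the runners, its centre 39 mm above the counter. Raised pegs stop it with its centre at y = -56 mm of the holder, and can spring up behind it once its centre is past +56 mm.
- tiffin: The same tiffin; origin at the centre of its underside, z up.
- salt_shaker: Glass salt shaker with steel twist top, 42 mm wide, 71 mm high, origin under its centre. Leave alone.
- fork: Bamboo fork lying on the counter, 167 mm long, 26 mm wide, 6 mm thick; origin on the underside, x towards the tines. Leave alone.
- snack_box: Closed plastic snack box with a flap in its lid, 154 x 109 x 70 mm, origin under its centre. Leave alone.
- mug: White mug, 78 mm wide, 85 mm high, origin under its centre. Leave alone.
- bowl: Blue bowl, 120 mm wide, 55 mm high, origin under its centre. Leave alone.
- jar: Glass jar, 64 mm wide, 85 mm high, origin under its centre. Leave alone.
Mind the look-alikes: they are no part of the job. What is shaped like the tiffin but purple is not meant.

How it is judged:
On the way, in this order (a step that is already met when the one before it is completed fails the run):
1. a finger holds the spring bar down while the tiffin is still in front of the pegs (value of joint stop_bar above 0.006 m and contact force between the fingers and stop_bar above 0.3 N and y of tiffin_mid in the frame of dock below -0.05 m), for 0.1 s.
2. the tiffin has been pushed over the pegs while a finger still holds the bar down (value of joint stop_bar above 0.0055 m and contact force between the fingers and stop_bar above 0.3 N and y of tiffin_mid in the frame of dock between -0.043 and 0.061 m), for 0.1 s.
At the end, for the whole second after the job is handed in: The tiffin stands level on the runners within 4 mm of the end wall, at rest, and the spring bar with its pegs is up again (joint below 1.5 mm) behind it (y of tiffin_mid in the frame of dock between 0.058 and 0.066 m and value of joint stop_bar below 0.0015 m and angle between tiffin's own z axis and vertical below 0.05 rad and z of tiffin_mid in the frame of dock between 0.035 and 0.043 m and linear speed of tiffin below 0.01 m/s); the robot touches nothing.
It fails at once if the tiffin is lifted off its runners by more than 10 mm (z of tiffin_mid in the frame of dock above 0.049 m).
It fails at once if the tiffin is tipped by more than about 11 degrees (angle between tiffin's own z axis and vertical above 0.2 rad).
It fails at once if another thing on the counter is moved by more than 20 mm (distance of any of salt_shaker, fork, snack_box, mug, bowl, jar from where it was at the start of the episode above 0.02 m).
It fails at once if another thing on the counter is tipped by more than 23 degrees (angle between any of salt_shaker, fork, snack_box, mug, bowl, jar's own z axis and vertical above 0.4 rad).
It also fails if it takes over 40 s, if anything falls off the work surface, if the arm or the gripper's body presses on something with over 40 N, if the wrist force passes 120 N, or if a joint passes its speed limit or range.

### The arm

A 7-joint arm with a two-finger parallel gripper is mounted at the origin on the work surface. World frame = base frame: x ahead of the robot, y to its left, z up, the work surface at z = 0. Lengths are in m, angles in rad, forces in N, time in s.
With the tool pointing down it reaches from about 0.4 to 0.85 m from the base axis. Payload 10.4 kg.
Tool frame: the origin (TCP) lies at the very end of the fingers, on their centre line; the grasp point (between the pads) lies 19 mm behind it; z points along the fingers, y is the direction in which the jaws open and shut (so a half turn about z gives the same grasp; the last joint's range is limited). The gripper opens to 85 mm and grips with 20 to 120 N. Pads are 22 mm wide; open, the fingers measure 114 mm over their backs; the gripper's body (76 mm by 85 mm) begins 54 mm behind the grasp point. The pads swing forward as they close: fully open they stand 13 mm farther back than shut.
Start: joints at [1.204, 0.332, -0.065, 1.46, 0.022, 1.35, -0.088], TCP at [0.211, -0.588, 0.231] pointing down, gripper open.
Joint ranges: [-2.6, 2.6], [-0.5, 2.12], [-1.47, 1.34], [0.16, 2.42], [-1.27, 4.41], [0.06, 2.06], [-2.6, 2.6]. Speed limits (rad/s): [2.22, 2.22, 2.79, 2.79, 3.14, 3.14, 3.14].

### API

Orientations are given as [roll, pitch, yaw] about the fixed x, y, z axes, in that order (R = Rz(yaw) Ry(pitch) Rx(roll)).
In Python, from rig import manip gives the robot as it stands.
- The arm moves only by the shell command python3 -m inch 'ROWS'. ROWS is JSON, a list of rows, each a list of 7 numbers: the shift along the tool's x, y, z in mm, then the turn, a rotation vector about the tool's x, y, z in degrees, then the opening, from 0 (shut) to 1 (fully open). A call has 1 to 20 rows; each row shifts and turns the commanded pose from where the row before left it, along the tool's axes as they then stand; what a row does not reach is not made up. A row lasts 1/10 s, in which the tool goes at most 50 mm and 8.59 degrees, less where a joint would pass 70% of its speed; a pose out of reach is approached as far as the arm can. A call is refused whole if a number of a shift passes 50 or a number of a turn 8.59, either way. A call with a gripper value outside its range is refused whole. The fingers move at their own pace and stop on an object; the grip force is fixed at half the most. Time passes only in rows, so rows that do not move let the fingers close. It gives the time, the measured TCP pose, the force and the opening at its end, in the units of the state.
- manip.read_state(): the state, without advancing time (a new reading comes with each control period).
- manip.camera(name): name is "scene" or "top"; returns a dict with "pixels" (480x640x3 uint8, red, green, blue), "z_map" (480x640 float32, m along the optical axis (not along the pixel's ray), 0 where there is no reading), "fovy" (degrees; the focal length in pixels is half the picture's height over the tangent of half this angle, whatever the lens; pixels are square), "cx", "cy" (the principal point, pixels), "xyz" and "orientation" of the camera in the world. Camera axes: x right, y down, z forward; pixel columns grow to the right and rows downward; lengths in m; the calibration is good to about 2 mm. A picture is of the moment at which its call begins.
- manip.finish_job(): hands the job in, once; it reports no verdict.
The state is a dict: "t": time; "joints": joint angles; "joint_vel": joint speeds; "tau": joint torques, N m; "position": TCP position; "tool_rot": TCP orientation; "contact_force": force on the tool from outside, world axes, zero at the start; "ft_torque": the same for the moment, N m; "width": finger opening in m.
Only numpy, scipy, OpenCV 4.12 (cv2) and the standard library are available. Lean on these libraries where they do the work, as an engineer would, in place of code of your own. Each camera call takes 0.05 s, during which the arm holds its last target.

## Working session

There is one attempt and no reset: what is moved stays moved. The work goes in short steps, Python scripts to look and compute and a shell command to move; the robot and the scene stay as the last step left them, time stands still between calls to the robot, and variables do not carry over. Pictures are saved under pics/ and viewed, and the job is handed in when it is done.

```bash
ls; mkdir -p pics; python3 - <<'E'
from rig import manip
import cv2,numpy as np
s=manip.read_state(); print({k:np.round(v,3).tolist() for k,v in s.items()})
for n in ("scene","top"):
    c=manip.camera(n); cv2.imwrite(f"pics/{n}0.png",c["pixels"][:,:,::-1])
    np.savez(f"{n}0.npz",**c)
    print(n,c["fovy"],c["cx"],c["cy"],c["xyz"],c["orientation"])
E
```

```text
pics
{'t': 0.0, 'joints': [1.204, 0.333, -0.065, 1.461, 0.022, 1.35, -0.088], 'joint_vel': [0.001, -0.0, -0.001, -0.002, 0.001, -0.001, 0.0], 'tau': [-0.001, -62.544, 0.048, -39.161, 0.016, 0.01, -0.0], 'position': [0.211, -0.588, 0.231], 'tool_rot': [-3.14, 0.0, 0.344], 'contact_force': [-0.094, -0.754, 0.716], 'ft_torque': [0.027, 0.027, -0.017], 'width': 0.086}
scene 55.798446101184275 318.7900722599042 237.26701165855445 [ 1.08323717 -0.24643086  0.89994412] [-2.50925191 -0.0038546   1.07004623]
top 46.72328487309215 313.99944344450034 242.56587216386367 [0.44029289 0.0484116  1.36599843] [-3.07358923  0.01873279 -1.58344328]
```

View pics/scene0.png

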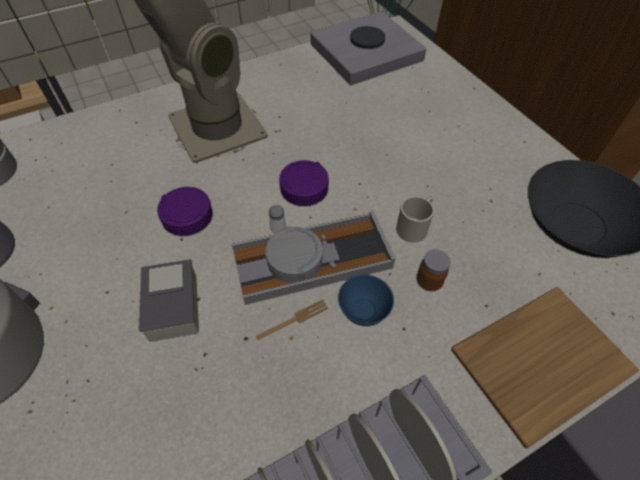

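View pics/top0.png

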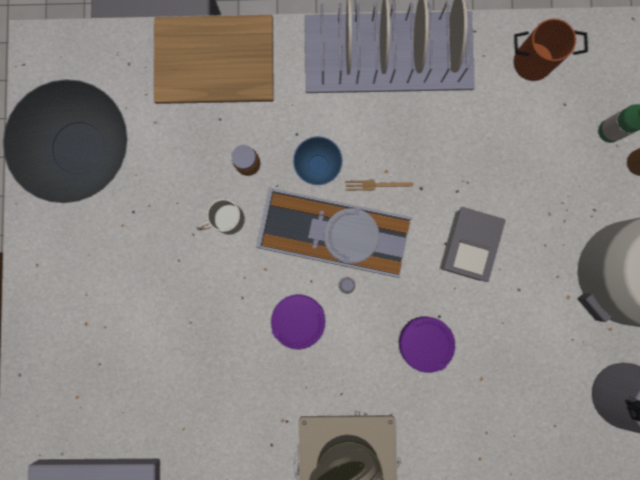

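Scene view: the holder is at about (313,257), with the grey tiffin at (294,252) and the salt shaker close by at (277,218). Top view: the holder is at (335,232), with the tiffin at (352,235). The loading end is on the right at about (405,245) and the end wall on the left at (265,218). The purple tins are decoys.

```bash
cat > h.py <<'E'
import numpy as np,cv2
from scipy.spatial.transform import Rotation as R
def load(n): return dict(np.load(f"{n}.npz"))
def geom(c):
    f=240/np.tan(np.radians(float(c["fovy"]))/2)
    return f,float(c["cx"]),float(c["cy"]),R.from_euler("xyz",c["orientation"]).as_matrix(),np.array(c["xyz"])
def cloud(c):
    f,cx,cy,M,o=geom(c); v,u=np.mgrid[:480,:640]; z=c["z_map"]
    P=np.stack([(u-cx)/f*z,(v-cy)/f*z,z],-1)@M.T+o
    P[z==0]=np.nan; return P
def ray(c,uv,h):
    f,cx,cy,M,o=geom(c); uv=np.atleast_2d(uv)
    d=np.c_[(uv[:,0]-cx)/f,(uv[:,1]-cy)/f,np.ones(len(uv))]@M.T
    return o+d*((h-o[2])/d[:,2])[:,None]
def proj(c,P):
    f,cx,cy,M,o=geom(c); q=(np.atleast_2d(P)-o)@M; return np.c_[q[:,0]/q[:,2]*f+cx,q[:,1]/q[:,2]*f+cy]
E
python3 - <<'E'
from h import *
for n,(a,b,w,hh,k) in {"top0":(230,170,200,150,4),"scene0":(220,190,190,120,4)}.items():
    c=load(n); im=c["pixels"][b:b+hh,a:a+w,::-1]
    cv2.imwrite(f"pics/{n}z.png",cv2.resize(np.clip(im*1.6,0,255).astype(np.uint8),None,fx=k,fy=k,interpolation=cv2.INTER_CUBIC))
    P=cloud(c)
    hsv=cv2.cvtColor(c["pixels"],cv2.COLOR_RGB2HSV)
    print(n,hsv[195 if n[0]=='t' else 230,290 if n[0]=='t' else 350])
    for q in [(352,235),(320,233),(395,245),(395,225),(290,220),(265,218),(347,285),(225,215),(380,184),(600,320),(610,270),(620,390),(100,140)] if n[0]=='t' else [(294,250),(278,212),(20,330),(5,240)]:
        print(q,P[q[1],q[0]].round(3))
E
```

```text
top0 [174  17  77]
(352, 235) [ 0.546 -0.018  0.068]
(320, 233) [0.556 0.058 0.015]
(395, 245) [ 0.524 -0.123  0.022]
(395, 225) [ 0.573 -0.125  0.017]
(290, 220) [0.59  0.131 0.003]
(265, 218) [0.592 0.189 0.037]
(347, 285) [ 0.429 -0.004  0.072]
(225, 215) [0.605 0.292 0.003]
(380, 184) [ 0.676 -0.092  0.007]
(600, 320) [ 0.341 -0.587  0.06 ]
(610, 270) [ 0.455 -0.562  0.166]
(620, 390) [ 0.191 -0.599  0.111]
(100, 140) [0.798 0.606 0.005]
scene0 [ 14 149  94]
(294, 250) [ 0.552 -0.015  0.064]
(278, 212) [ 0.442 -0.001  0.072]
(20, 330) [ 0.495 -0.563  0.105]
(5, 240) [ 0.187 -0.589  0.038]
```

View pics/top0z.png

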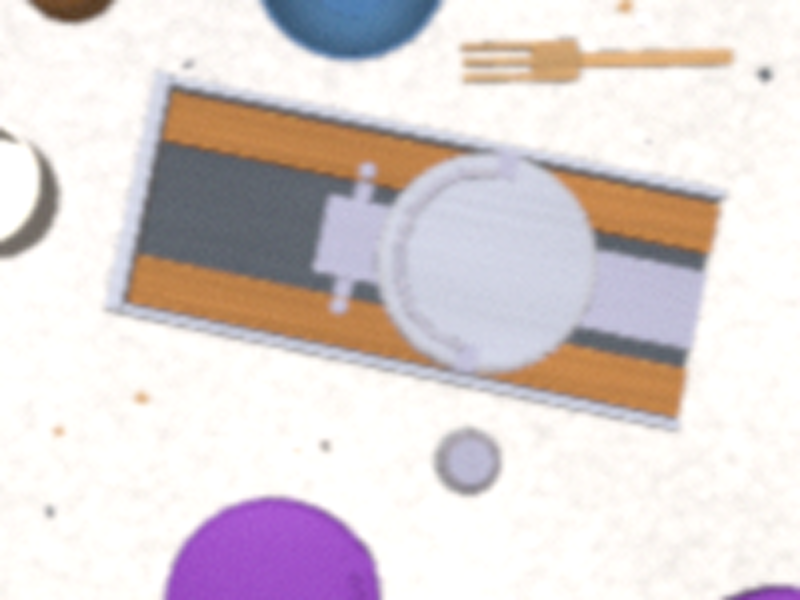

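View pics/scene0z.png

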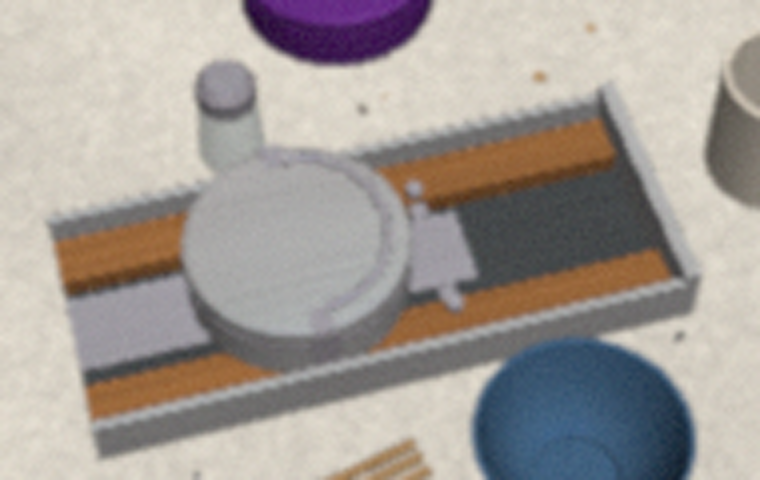

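```bash
cat > m.py <<'E'
from h import *
c=load("top0"); s=load("scene0")
P=cloud(c)
z=lambda a:np.array(a)/4.+[230,170]
pk=ray(c,z([[367,171],[340,306]]),0.024)
pks=ray(s,np.array([[415,188],[455,301]])/4.+[220,190],0.024)
print("pegs top",pk.round(4).tolist(),"scene",pks.round(4).tolist())
print("peg mid",pk[:,:2].mean(0),pks[:,:2].mean(0), np.hypot(*(pk[0]-pk[1])[:2]),np.hypot(*(pks[0]-pks[1])[:2]))
# wood runners mask at z=18mm
hsv=cv2.cvtColor(c["pixels"],cv2.COLOR_RGB2HSV)
m=((hsv[...,0]>5)&(hsv[...,0]<20)&(hsv[...,1]>120)).astype(np.uint8); m[:180]=0;m[290:]=0;m[:,:250]=0;m[:,420:]=0
n,l,st,ce=cv2.connectedComponentsWithStats(m)
pts=[]
for i in range(1,n):
    if st[i,4]>100:
        v,u=np.nonzero(l==i); q=ray(c,np.c_[u,v],0.018)[:,:2]; pts.append(q)
        print(st[i])
q=np.vstack(pts).astype(np.float32)
r=cv2.minAreaRect(q); print("runners rect",r); b=cv2.boxPoints(r); print(b.round(4))
E
python3 m.py
python3 - <<'E'
from h import *
c=load("top0");P=cloud(c)
# tall things right side
for (a,b) in [(560,200),(560,360),(440,200),(580,100)]:
    Q=P[b:b+130,a:640 if a>500 else 510].reshape(-1,3);Q=Q[np.isfinite(Q[:,2])]; Q=Q[Q[:,2]>0.03]
    print((a,b),len(Q),Q.min(0).round(3),Q.max(0).round(3))
E
```

```text
pegs top [[0.6044, 0.0526, 0.024], [0.5224, 0.0701, 0.024]] scene [[0.5268, 0.0755, 0.024], [0.608, 0.0566, 0.024]]
peg mid [0.56340254 0.06137029] [0.56740272 0.06604436] 0.08375256831852909 0.08331935023141866
[271 193  72  24 759]
[370 213  39  20 409]
[262 234  74  26 747]
[355 256  46  18 414]
runners rect ((0.5558089017868042, 0.020744532346725464), (0.33773067593574524, 0.13019105792045593), 77.35626983642578)
[[ 0.4553 -0.1298]
 [ 0.5824 -0.1583]
 [ 0.6563  0.1713]
 [ 0.5293  0.1998]]
(560, 200) 5557 [ 0.329 -0.651  0.03 ] [ 0.572 -0.548  0.199]
(560, 360) 2464 [ 0.088 -0.684  0.03 ] [ 0.237 -0.513  0.331]
(440, 200) 3245 [ 0.322 -0.373  0.03 ] [ 0.608 -0.221  0.078]
(580, 100) 1427 [ 0.541 -0.711  0.03 ] [ 0.829 -0.596  0.178]
```

```bash
cat >> h.py <<'E'
YAW=np.radians(-12.6); O=np.array([0.5654,0.0637,0])
Rd=R.from_euler("z",YAW).as_matrix()
def dock(p): return (np.atleast_2d(p)-O)@Rd
def world(p): return np.atleast_2d(p)@Rd.T+O
E
python3 - <<'E'
from h import *
c=load("top0");s=load("scene0")
print("lid top cam",dock(ray(c,np.array([[490,262]])/4+[230,170],0.058)).round(4))
print("lid scene",dock(ray(s,np.array([[296,242]])/4+[220,190],0.058)).round(4))
print("shaker",dock(ray(c,[[347,285]],0.071)).round(3))
for cc,n in((c,'t'),(s,'s')):
    P=cloud(cc); D=dock(P.reshape(-1,3)); m=(abs(D[:,0])<.075)&(D[:,1]<-.0)&(D[:,1]>-.2)&(D[:,2]>.05)
    Q=D[m]; print(n,len(Q),Q.min(0).round(3),Q.max(0).round(3),np.median(Q,0).round(3), [float((np.percentile(Q[:,i],1)+np.percentile(Q[:,i],99))/2) for i in(0,1)])
    im=cc["pixels"][:,:,::-1].copy()
    k=4;im=cv2.resize(im,None,fx=k,fy=k)
    for p in [(-.068,-.215,.018),(.068,-.215,.018),(.068,.127,.018),(-.068,.127,.018),(-.042,0,.024),(.042,0,.024),(0,-.215,.016),(0,.02,.016)]:
        u=(proj(cc,world(p))[0]+.5)*k; cv2.circle(im,tuple(int(x) for x in u),4,(0,0,255),1)
    im=im[170*4:290*4,230*4:430*4] if n=='t' else im[190*4:310*4,220*4:410*4]
    cv2.imwrite(f"pics/chk_{n}.png",im)
for y in(-.19,-.195): print(y,world([0,y,0]))
E
```

```text
lid top cam [[-0.0017 -0.0854  0.058 ]]
lid scene [[ 0.0014 -0.0796  0.058 ]]
shaker [[-0.118 -0.096  0.071]]
t 2366 [-0.068 -0.145  0.051] [ 0.065 -0.016  0.072] [-0.002 -0.081  0.062] [-0.001797729219661686, -0.08078908664533417]
s 2269 [-0.067 -0.145  0.05 ] [ 0.066 -0.016  0.071] [ 0.006 -0.082  0.062] [0.0014943544311450813, -0.0813706241097033]
-0.19 [[ 0.52395278 -0.12172418  0.        ]]
-0.195 [[ 0.52286207 -0.12660377  0.        ]]
```

View pics/chk_t.png

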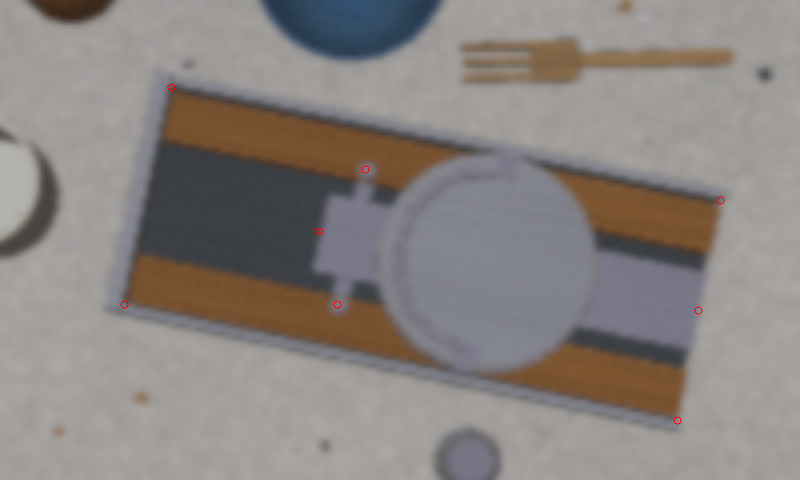

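View pics/chk_s.png

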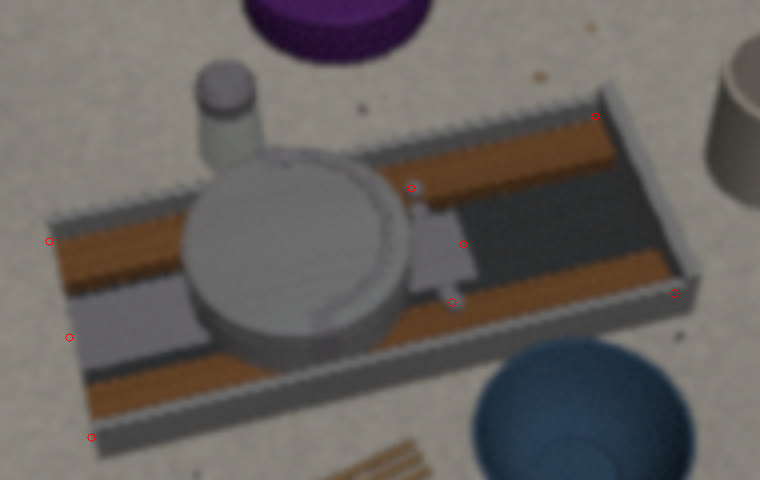

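```bash
python3 -m inch '[[0,0,-20,0,0,0,0],[0,0,-20,0,0,-5,0],[0,0,-20,0,0,-8,0],[0,0,-10,0,0,-8,0],[0,0,0,0,0,-8,0],[0,0,0,0,0,-8,0],[0,0,0,0,0,-8,0],[0,0,0,0,0,-8,0],[0,0,0,0,0,-4.7,0],[0,0,0,0,0,0,0]]'
```

```text
t: 1.1
position: [0.2105, -0.5883, 0.3009]
tool_rot: [-3.141, -0.001, 1.352]
contact_force: [-0.3, 0.3, 0.4]
width: -0.0001
```

```bash
python3 -m inch '[[15,6,0,0,0,0,0],[27,10,0,0,0,0,0],[27,10,0,0,0,0,0],[27,10,0,0,0,0,0],[27,10,0,0,0,0,0],[27,10,0,0,0,0,0],[27,10,0,0,0,0,0],[27,10,0,0,0,0,0],[27,10,0,0,0,0,0],[27,10,0,0,0,0,0],[27,10,0,0,0,0,0],[27,10,0,0,0,0,0],[27,10,0,0,0,0,0],[27,10,0,0,0,0,0],[27,11,0,0,0,0,0],[27,11,0,0,0,0,0],[27,11,0,0,0,0,0],[27,11,0,0,0,0,0],[27,13,0,0,0,0,0],[27,10,0,0,0,0,0]]'
python3 - <<'E'
from h import *
from rig import manip
s=manip.read_state(); print(dock(s["position"]).round(4),np.round(s["tool_rot"],3))
c=manip.camera("scene"); cv2.imwrite("pics/s1.png",c["pixels"][:,:,::-1])
E
```

```text
t: 3.1
position: [0.5243, -0.1152, 0.3013]
tool_rot: [3.141, 0.0, 1.349]
contact_force: [0.3, -0.7, -0.6]
width: -0.0004
[[-0.0011 -0.1835  0.3013]] [3.141 0.    1.349]
```

View pics/s1.png

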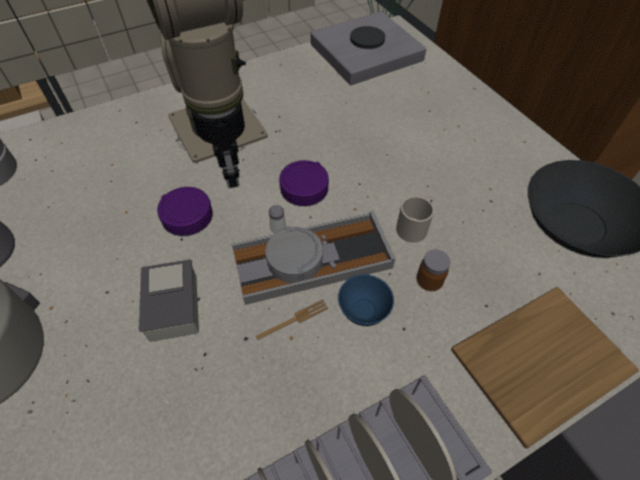

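The scene view shows the shut gripper with its tip at (232,185), high above the loading end, and nothing else has moved. I'll descend to just above the bar.

```bash
python3 -m inch '[[-1,1,15,0,0,0,0],[-1,0,25,0,0,0,0],[-1,0,25,0,0,0,0],[0,0,25,0,0,0,0],[0,0,25,0,0,0,0],[0,0,25,0,0,0,0],[0,0,25,0,0,0,0],[0,0,25,0,0,0,0],[0,0,25,0,0,0,0],[0,0,25,0,0,0,0],[0,0,15,0,0,0,0],[0,0,6,0,0,0,0],[0,0,0,0,0,0,0],[0,0,0,0,0,0,0]]'
python3 - <<'E'
from h import *
from rig import manip
s=manip.read_state(); print(dock(s["position"]).round(4),np.round(s["tool_rot"],3),np.round(s["contact_force"],2))
for n,(a,b,w,hh) in {"scene":(200,120,200,150),"top":(280,170,200,150)}.items():
    c=manip.camera(n); cv2.imwrite(f"pics/{n}2.png",cv2.resize(np.clip(c["pixels"][b:b+hh,a:a+w,::-1]*1.5,0,255).astype(np.uint8),None,fx=4,fy=4))
E
```

```text
t: 4.55
position: [0.5249, -0.1208, 0.0412]
tool_rot: [3.14, 0.0, 1.35]
contact_force: [-0.3, -0.2, -0.1]
width: 0.0001
[[ 0.0007 -0.1889  0.0412]] [3.14 0.   1.35] [-0.29 -0.2  -0.09]
```

View pics/scene2.png

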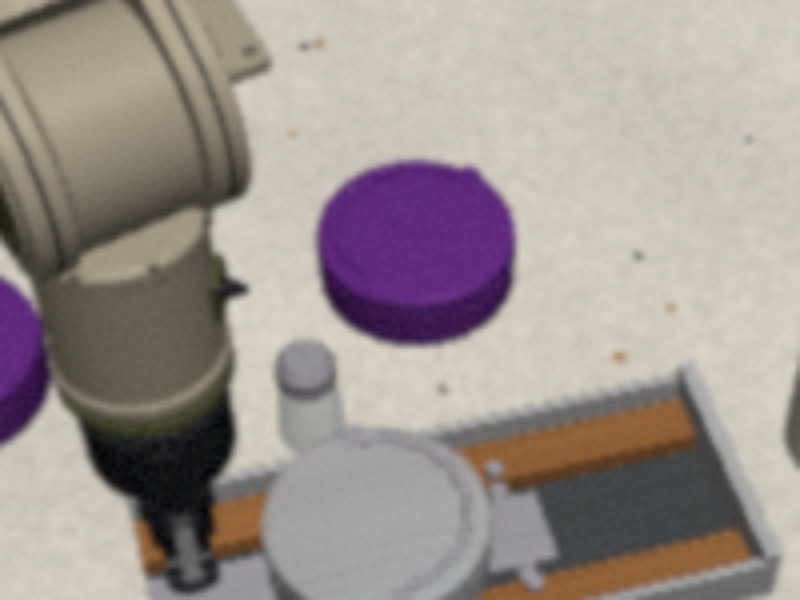

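View pics/top2.png

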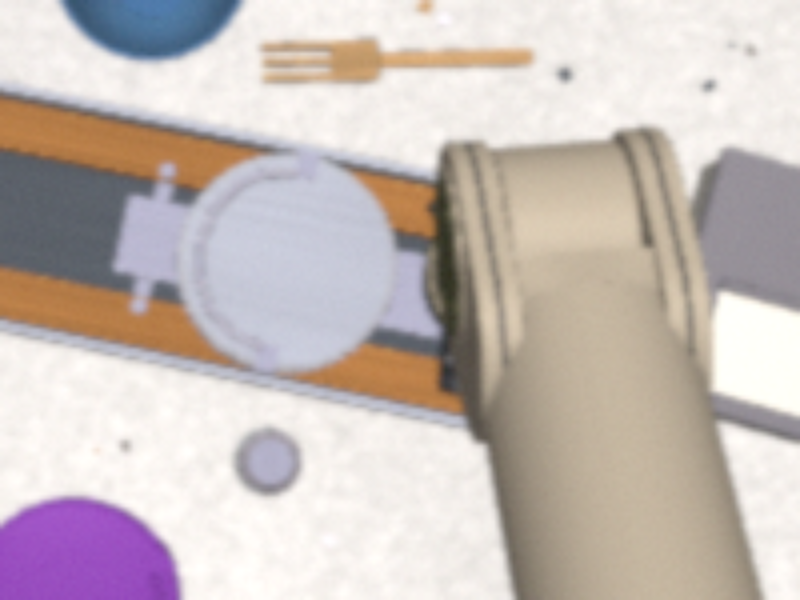

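Scene: the shut fingertip is at about (192,585) in the crop, over the bar and behind the tiffin at (375,540). Top: the robot is clear of both the tiffin and the snack box. Next I'll press the bar.

```bash
python3 -m inch '[[0,0,8,0,0,0,0],[0,0,8,0,0,0,0],[0,0,4,0,0,0,0],[0,0,0,0,0,0,0],[0,0,0,0,0,0,0]]'; python3 -m inch '[[0,0,4,0,0,0,0],[0,0,4,0,0,0,0],[0,0,0,0,0,0,0],[0,0,0,0,0,0,0]]';  python3 -m inch '[[0,0,3,0,0,0,0],[0,0,2,0,0,0,0],[0,0,0,0,0,0,0],[0,0,0,0,0,0,0]]'
```

```text
t: 5.15
position: [0.5243, -0.1205, 0.0202]
tool_rot: [-3.141, -0.0, 1.351]
contact_force: [-0.1, 0.1, -0.6]
width: 0.0001
t: 5.55
position: [0.5246, -0.1207, 0.0125]
tool_rot: [3.141, 0.0, 1.351]
contact_force: [0.3, -0.4, 2.1]
width: -0.0003
t: 5.95
position: [0.5245, -0.1206, 0.0074]
tool_rot: [3.141, 0.0, 1.351]
contact_force: [0.7, -0.6, 2.0]
width: 0.0004
```

```bash
python3 - <<'E'
from h import *
from rig import manip
f=[manip.read_state()["contact_force"]]
print(np.round(f,2))
for n,(a,b,w,hh) in {"scene":(220,190,190,120)}.items():
    c=manip.camera(n); cv2.imwrite(f"pics/{n}3.png",cv2.resize(np.clip(c["pixels"][b:b+hh,a:a+w,::-1]*1.5,0,255).astype(np.uint8),None,fx=4,fy=4))
    P=dock(cloud(c).reshape(-1,3)).reshape(480,640,3)
    m=(abs(P[...,0])<.022)&(P[...,1]>0)&(P[...,1]<.017)&(P[...,2]<.03); print("bar z",np.median(P[m][:,2]))
    P=dock(cloud(load("scene0")).reshape(-1,3)).reshape(480,640,3); m=(abs(P[...,0])<.022)&(P[...,1]>0)&(P[...,1]<.017)&(P[...,2]<.03); print("bar z before",np.median(P[m][:,2]))
E
```

```text
[[ 0.72 -0.63  1.96]]
bar z 0.007306821277868969
bar z before 0.016002089120967455
```

View pics/scene3.png

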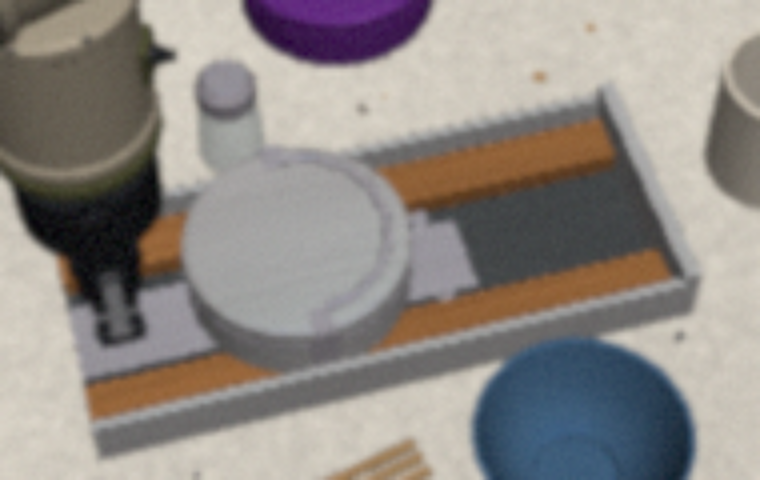

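Bar depth fell from 16.0 to 7.3 mm and the pegs at (415,215) and (450,297) are now below the runner tops. I'll push slowly while holding the bar down.

```bash
python3 -m inch '[[5,0,0,0,0,0,0],[8,0,0,0,0,0,0],[8,0,0,0,0,0,0],[5,0,0,0,0,0,0],[4,0,0,0,0,0,0],[4,0,0,0,0,0,0],[5,0,0,0,0,0,0],[6,0,0,0,0,0,0],[6,0,0,0,0,0,0],[6,0,0,0,0,0,0],[3,0,0,0,0,0,0],[0,0,0,0,0,0,0]]'
python3 - <<'E'
from h import *
from rig import manip
s=manip.read_state(); print(dock(s["position"]).round(4),np.round(s["contact_force"],2))
for n,(a,b,w,hh) in {"scene":(200,120,210,157)}.items():
    c=manip.camera(n); cv2.imwrite(f"pics/{n}4.png",cv2.resize(np.clip(c["pixels"][b:b+hh,a:a+w,::-1]*1.5,0,255).astype(np.uint8),None,fx=3.8,fy=3.8))
    P=dock(cloud(c).reshape(-1,3)).reshape(480,640,3)
    m=(abs(P[...,0])<.022)&(P[...,1]>0)&(P[...,1]<.017)&(P[...,2]<.03); print("bar z",np.median(P[m][:,2]))
E
```

```text
t: 7.2
position: [0.5373, -0.0626, 0.0073]
tool_rot: [-3.141, 0.001, 1.35]
contact_force: [-1.3, -4.0, 4.7]
width: 0.0003
[[ 1.000e-04 -1.294e-01  7.300e-03]] [-1.28 -3.97  4.73]
bar z 0.007197583711031408
```

View pics/scene4.png

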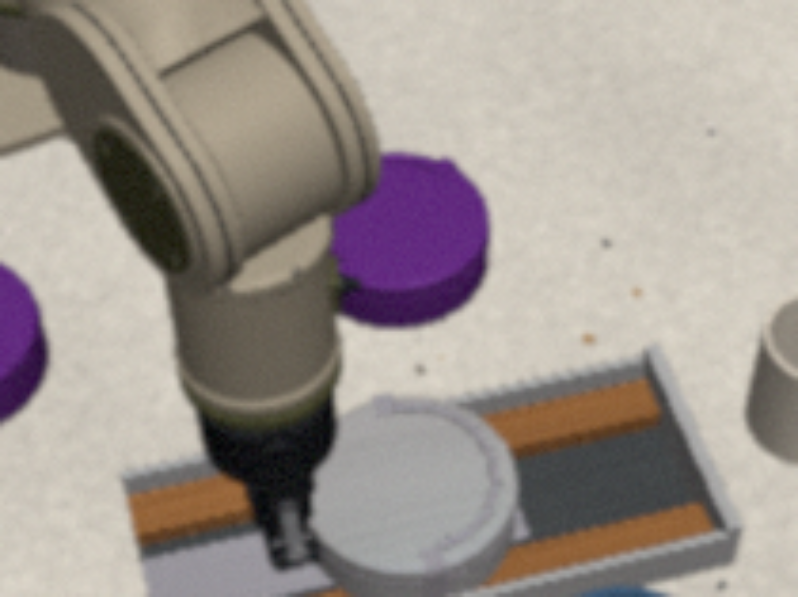

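The tiffin is moving: its centre is at about y = -53 mm, the bar is still down at 7.2 mm, and the wrist clears the lid. I'll keep pushing.

```bash
python3 -m inch '[[4,0,0,0,0,0,0],[6,0,0,0,0,0,0],[6,0,0,0,0,0,0],[6,0,0,0,0,0,0],[6,0,0,0,0,0,0],[6,0,0,0,0,0,0],[6,0,0,0,0,0,0],[6,0,0,0,0,0,0],[4,0,0,0,0,0,0],[0,0,0,0,0,0,0],[0,0,0,0,0,0,0]]'
python3 - <<'E'
from h import *
from rig import manip
s=manip.read_state(); print(dock(s["position"]).round(4),np.round(s["contact_force"],2))
for n,(a,b,w,hh) in {"top":(220,150,200,150),"scene":(200,120,210,157)}.items():
    c=manip.camera(n); cv2.imwrite(f"pics/{n}5.png",cv2.resize(np.clip(c["pixels"][b:b+hh,a:a+w,::-1]*1.5,0,255).astype(np.uint8),None,fx=3.8,fy=3.8))
    P=dock(cloud(c).reshape(-1,3)); m=(abs(P[:,0])<.06)&(P[:,1]>0)&(P[:,1]<.12)&(P[:,2]>.05)&(P[:,2]<.075)
    print(n,"lid front y",np.percentile(P[m][:,1],99.5))
E
```

```text
t: 8.35
position: [0.5482, -0.0135, 0.0073]
tool_rot: [-3.142, 0.001, 1.351]
contact_force: [0.3, -4.3, 3.4]
width: 0.0001
[[ 0.0001 -0.0791  0.0073]] [ 0.26 -4.29  3.45]
top lid front y 0.06336497673191534
scene lid front y 0.06350451559860014
```

View pics/scene5.png

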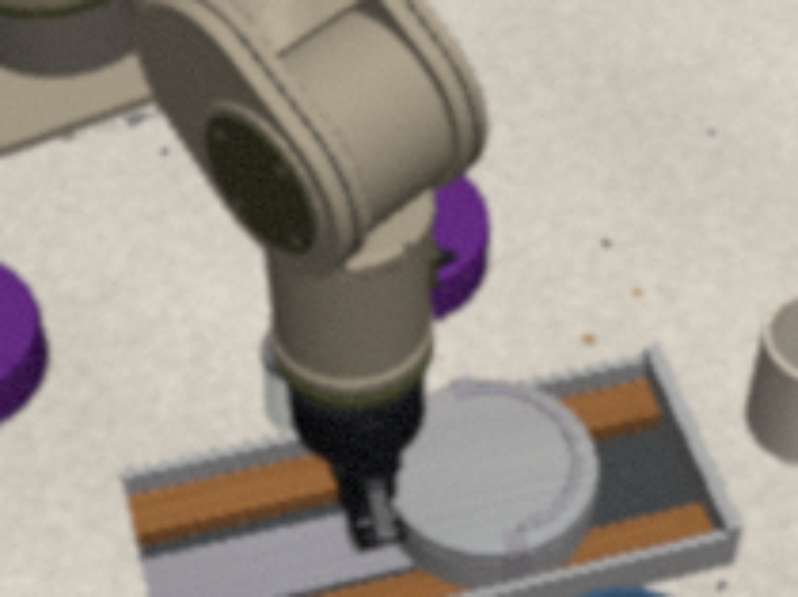

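View pics/top5.png

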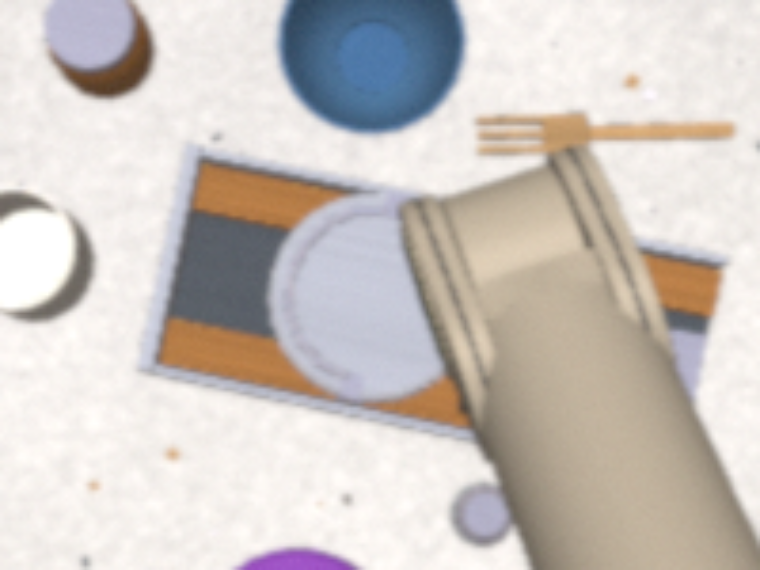

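The tiffin is over the pegs at y ≈ -2 mm, the finger is still on the bar (z 7.3 mm), and the shaker is undisturbed. About 64 mm remain to the wall. I'll push 54 mm, then creep.

```bash
python3 -m inch '[[4,0,0,0,0,0,0],[6,0,0,0,0,0,0],[6,0,0,0,0,0,0],[6,0,0,0,0,0,0],[6,0,0,0,0,0,0],[6,0,0,0,0,0,0],[6,0,0,0,0,0,0],[5,0,0,0,0,0,0],[4,0,0,0,0,0,0],[3,0,0,0,0,0,0],[2,0,0,0,0,0,0],[0,0,0,0,0,0,0]]'; python3 -m inch '[[2,0,0,0,0,0,0],[2,0,0,0,0,0,0],[0,0,0,0,0,0,0]]'; python3 -m inch '[[2,0,0,0,0,0,0],[1,0,0,0,0,0,0],[0,0,0,0,0,0,0]]'
python3 - <<'E'
from h import *
from rig import manip
s=manip.read_state(); print(dock(s["position"]).round(4),np.round(s["contact_force"],2))
for n,(a,b,w,hh) in {"scene":(200,120,210,157)}.items():
    c=manip.camera(n); cv2.imwrite(f"pics/{n}6.png",cv2.resize(np.clip(c["pixels"][b:b+hh,a:a+w,::-1]*1.5,0,255).astype(np.uint8),None,fx=3.8,fy=3.8))
    P=dock(cloud(c).reshape(-1,3)); m=(abs(P[:,0])<.06)&(P[:,1]>0)&(P[:,1]<.15)&(P[:,2]>.052)&(P[:,2]<.075)
    print(n,"lid front y",np.percentile(P[m][:,1],99.5))
E
```

```text
t: 9.65
position: [0.5599, 0.0387, 0.0072]
tool_rot: [-3.141, 0.001, 1.35]
contact_force: [-0.5, -6.2, 3.7]
width: -0.0002
t: 9.95
position: [0.5607, 0.0425, 0.0071]
tool_rot: [-3.141, 0.001, 1.35]
contact_force: [-0.8, -5.9, 4.2]
width: -0.0001
t: 10.25
position: [0.5613, 0.0454, 0.0071]
tool_rot: [-3.141, 0.001, 1.35]
contact_force: [-0.7, -6.3, 4.1]
width: -0.0001
[[-0.     -0.0188  0.0071]] [-0.73 -6.35  4.1 ]
scene lid front y 0.12256773353777671
```

View pics/scene6.png

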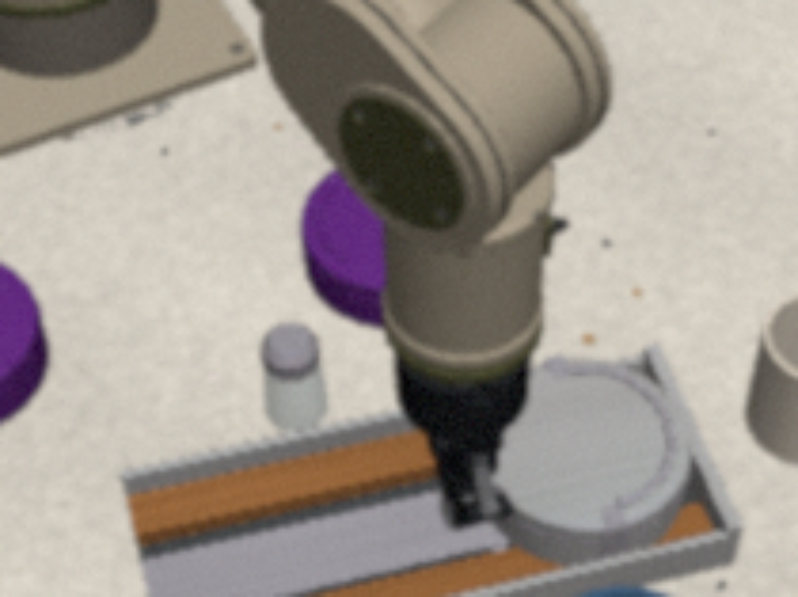

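Front is at 122.6 mm, about 4 mm short of the wall. I'll creep on until the push force rises.

```bash
python3 -m inch '[[1,0,0,0,0,0,0],[1,0,0,0,0,0,0],[0,0,0,0,0,0,0]]'; python3 -m inch '[[1,0,0,0,0,0,0],[0,0,0,0,0,0,0]]'; python3 -m inch '[[1,0,0,0,0,0,0],[0,0,0,0,0,0,0]]'
```

```text
t: 10.6
position: [0.5617, 0.047, 0.0071]
tool_rot: [-3.141, 0.002, 1.35]
contact_force: [-1.0, -7.9, 3.8]
width: 0.0007
t: 10.8
position: [0.5617, 0.0471, 0.007]
tool_rot: [-3.141, 0.003, 1.349]
contact_force: [-2.4, -10.6, 5.5]
width: -0.0
t: 11.0
position: [0.5618, 0.0471, 0.0069]
tool_rot: [-3.14, 0.004, 1.348]
contact_force: [-2.8, -13.4, 5.6]
width: -0.0001
```

```bash
python3 -m inch '[[0.5,0,0,0,0,0,0],[0,0,0,0,0,0,0]]'
```

```text
t: 11.2
position: [0.5617, 0.0471, 0.0069]
tool_rot: [-3.14, 0.005, 1.348]
contact_force: [-4.8, -14.7, 7.5]
width: 0.0002
```

The force climbed from 6 to 15 N while the tip stalled at y = -17 mm, so the tiffin is against the wall. I'll back off along the bar, then lift.

```bash
python3 -m inch '[[-4,0,0,0,0,0,0],[-6,0,0,0,0,0,0],[-10,0,0,0,0,0,0],[-10,0,0,0,0,0,0],[-5,0,0,0,0,0,0],[0,0,-3,0,0,0,0],[0,0,-4,0,0,0,0],[0,0,-6,0,0,0,0],[0,0,-12,0,0,0,0],[0,0,-20,0,0,0,0],[0,0,-25,0,0,0,0],[0,0,-25,0,0,0,0],[0,0,-25,0,0,0,0],[0,0,-25,0,0,0,0],[0,0,-25,0,0,0,0],[0,0,-25,0,0,0,0],[0,0,-20,0,0,0,0],[0,0,-10,0,0,0,0],[0,0,0,0,0,0,0]]'
python3 -m inch '[[-15,0,0,0,0,0,0],[-25,0,0,0,0,0,0],[-25,0,0,0,0,0,0],[-25,0,0,0,0,0,0],[-25,0,0,0,0,0,0],[-15,0,0,0,0,0,0],[0,0,0,0,0,0,0],[0,0,0,0,0,0,0]]'
python3 - <<'E'
from h import *
from rig import manip
s=manip.read_state(); print(dock(s["position"]).round(4),np.round(s["contact_force"],2))
for n,(a,b,w,hh) in {"scene":(220,180,190,130),"top":(220,150,200,150)}.items():
    c=manip.camera(n); cv2.imwrite(f"pics/{n}7.png",cv2.resize(np.clip(c["pixels"][b:b+hh,a:a+w,::-1]*1.5,0,255).astype(np.uint8),None,fx=4,fy=4))
    P=dock(cloud(c).reshape(-1,3)); m=(abs(P[:,0])<.06)&(P[:,1]>-.03)&(P[:,1]<.15)&(P[:,2]>.052)&(P[:,2]<.075)
    print(n,"lid y",np.percentile(P[m][:,1],[.5,99.5]))
    m=(abs(P[:,0])<.022)&(P[:,1]<-.02)&(P[:,1]>-.09)&(P[:,2]<.03); print("bar z",np.median(P[m][:,2]))
E
```

```text
t: 13.1
position: [0.5554, 0.017, 0.2338]
tool_rot: [3.139, -0.0, 1.351]
contact_force: [-0.5, 1.0, -0.2]
width: 0.0002
t: 13.9
position: [0.5263, -0.1097, 0.2315]
tool_rot: [-3.14, -0.0, 1.351]
contact_force: [-0.2, 0.7, -0.3]
width: -0.0003
[[-0.0003 -0.1777  0.2315]] [-0.21  0.67 -0.3 ]
scene lid y [-0.00048107  0.12426184]
bar z 0.016004766430659623
top lid y [-0.00030661  0.12411719]
bar z 0.015868942166047617
```

View pics/scene7.png

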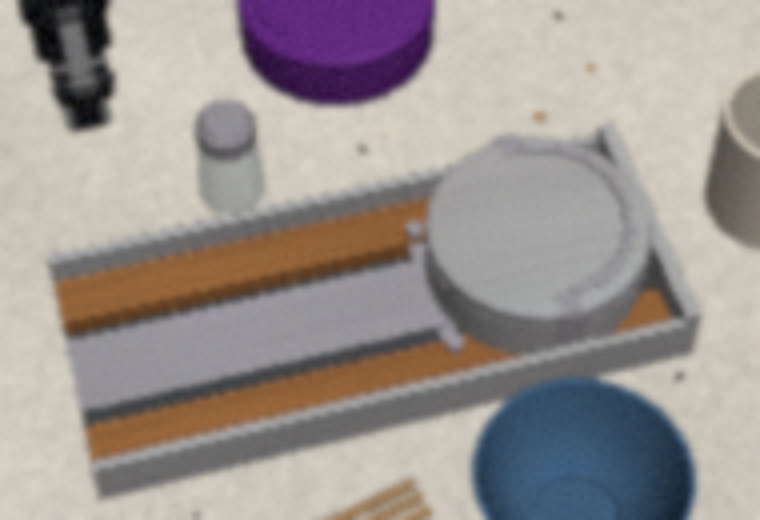

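View pics/top7.png

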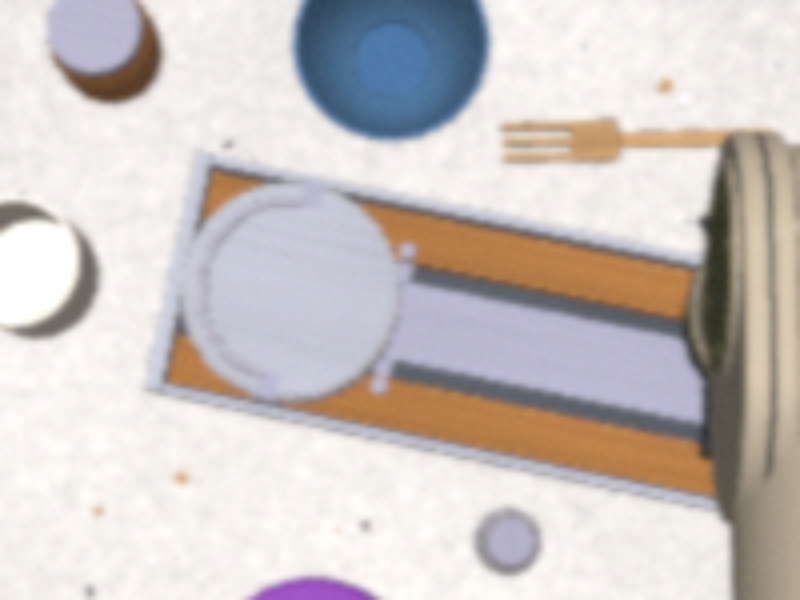

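The tiffin's lid spans y = -0.4 to 124 mm, so its centre is at about 62 mm, against the wall. The bar is back at 16 mm with the pegs up at (412,230) and (455,340), and the robot is clear.

```bash
python3 -c "
from rig import manip
print(manip.finish_job())"
```

```text
the job is handed in; nothing more can be done
None
```

The tiffin is in its holder against the end wall, the pegs are up behind it, and I handed the job in at about 14 s. `finish_job()` gives no verdict, so this rests on my own checks.

**What I did:** With the gripper shut and pointing down, I pressed the spring bar about 8.7 mm behind the tiffin. I slid along the bar, pushing the tiffin over the lowered pegs. I stopped when the push force rose from about 6 N to 15 N with the fingertip stalled. Then I backed off along the bar, lifted straight up and moved clear.

**Last checks:**
- **Tiffin:** its centre is at about y = +62 mm in the holder, and both cameras agree.
- **Bar and pegs:** the bar top measures 15.9 to 16.0 mm, which is fully up, and both pegs show behind the tiffin.
- **Robot:** the fingertip is about 230 mm above the counter, and the measured force is only sensor noise.
- **Other things:** the shaker, bowl, jar, mug and fork look undisturbed in the pictures, though I did not measure them. My last close-ups did not cover the snack box, which I last saw undisturbed before the push. The arm did not go near it after that.

**Disagreement:** my first estimates of the peg position from the two cameras differed by 4 to 5 mm. I used the average, which matched the position I got from the runner outline.

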